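# Load the check balls of a steering pump

### The arm

A 7-joint arm with a two-finger parallel gripper is mounted at the origin on the work surface. World frame = base frame: x ahead of the robot, y to its left, z up, the work surface at z = 0. Lengths are in m, angles in rad, forces in N, time in s.
With the tool pointing down it reaches from about 0.4 to 0.85 m from the base axis. Payload 10.4 kg.
Tool frame: the origin (TCP) lies midway between the tips of the shut fingers; the grasp point (between the pads) lies 19 mm behind it; z points along the fingers, y is the line along which they close (so a half turn about z gives the same grasp; the last joint's range is limited). The gripper opens to 87 mm and grips with 3 to 60 N. Pads are 19 mm wide; open, the fingers measure 117 mm over their backs; the gripper's body (75 mm by 190 mm) begins 51 mm behind the grasp point.
Start: joints at [-1.297, 0.332, -0.065, 1.46, 0.022, 1.35, -0.088], TCP at [0.183, 0.598, 0.223] pointing down, gripper open.
Joint ranges: [-2.6, 2.6], [-0.5, 2.12], [-1.47, 1.34], [0.16, 2.42], [-1.27, 4.41], [0.06, 2.06], [-2.6, 2.6]. Speed limits (rad/s): [2.22, 2.22, 2.79, 2.79, 3.14, 3.14, 3.14].

### API

Orientations are given as a unit quaternion [x, y, z, w].
In Python, from bench import r gives the robot as it stands.
- The arm moves only by the tool arm_command, never from a script. Its arguments are lists of equal length, an entry for each row: "xyz": the shift along the world's x, y, z in m, a list of three; "rot": the turn, a rotation vector about the world's x, y, z in rad, a list of three. In form: {"xyz": [[tx, ty, tz], ...], "rot": [[ax, ay, az], ...]}. A call has 1 to 20 rows; each row is the pose to reach, as a shift and turn from the pose commanded when the call began; what a row does not reach only later rows make up. A row lasts 1/12 s, in which the tool goes at most 41.7 mm and 7.16 degrees, less where a joint would pass 70% of its speed; a pose out of reach is approached as far as the arm can. A call with a gripper value outside its range is refused whole. "grip" is the opening, from 0 (shut) to 1 (fully open), set as the call begins (left out, the last holds). The fingers move at their own pace and stop on an object; "squeeze" is the grip in N (left out, the last holds). Time passes only in rows, so rows that repeat a pose let the fingers close. It gives the time, the measured TCP pose, the force, the opening and the grip force at its end, in the units of the state.
- r.read_state(): the state, without advancing time (a new reading comes with each control period).
- r.camera(name): name is "scene" or "top"; returns the picture (384x512x3 uint8, red, green, blue); there is no depth.
- r.camera_model(name): a dict with "fx", "fy", "cx", "cy" (pixels), "T" (4x4, takes a point from camera to world coordinates). Camera axes: x right, y up, looking along -z (the intrinsics and any distortion apply to the point x, -y, -z); pixel columns grow to the right and rows downward; lengths in m; the calibration is good to about 2 mm. A picture is of the moment at which its call begins. camera_model takes no time and is no camera call.
- r.close_job(): hands the job in; it is judged then, once.
Trained networks look in the newest picture that a camera, given by its name, has taken for a name from the list of things; names that differ only in an ending like _2 or _b are one class to them, and where a whole thing is asked for, a point or a joint stands for the part that bears it (a point fixed in the world has none). Each returns a list of dicts, best first, with "conf" (0 to 1); they miss things now and then, are a little off and sometimes report something else, mostly with a low value. They report only what shows in the picture. A call takes as long as a camera call.
- r.look_for(label, camera): "at" ([x, y, z] in m, in the coordinates of the camera as it stood for that picture, good to about 4 mm: the middle of the surface that is visible of it).
- r.spot_point(label, camera): "at" ([x, y, z] in m, in the coordinates of the camera as it stood for that picture, good to about 4 mm: a listed point, or the origin of a listed thing).
The state is a dict: "time": time; "joint_positions": joint angles; "joint_vel": joint speeds; "joint_torque": joint torques, N m; "ee_pos": TCP position; "eef_rot": TCP orientation; "ft_force": force on the tool from outside, world axes, zero at the start; "torque": the same for the moment, N m; "width": finger opening in m; "grip_force": force on a finger pad.
Only numpy, scipy, OpenCV 4.12 (cv2) and the standard library are available. Lean on these libraries where they do the work, as an engineer would, in place of code of your own. Each camera call takes 0.05 s, during which the arm holds its last target. There are 200 camera calls.

### The job

Lift the empty upper tray off the lower one and stand it upright on the rubber mat, then take the two large steel balls from the lower tray one at a time and put one into each of the two bores in the tilted pump block. Press each ball in until it snaps past the sprung pins and sits fully home on the bottom of its bore. The small balls stay in the lower tray, and everything else on the bench stays where it is.

Things in the scene. Friction and masses are not known exactly. Their poses are not given: they have to be found in the camera images.
- tray_top: Upper of two nested black plastic trays, empty: a hollow cover-like tray 174 x 58 mm and 43 mm high, long along its x, with a skirt that reaches down over the lower tray; in its top four empty shallow pockets. Plain upright side walls to grip across the 58 mm width (its y). Loose, 0.1 to 0.2 kg. Origin: centre of its underside; z up. It must rise 40 mm to come clear of what is beneath.
- tray_low: Lower black tray, fixed to the bench: base plate 180 x 64 x 4 mm (long along its x) with a raised block 166 x 50 mm up to 9 mm; in it a row of four square pockets 21.6 mm wide, 38 mm apart along x (at x = -57, -19, 19, 57 mm), floors at 4 mm. One steel ball sits in each pocket and stands out above the tray. Origin: centre of its underside.
- ball_1: Large steel ball, 26 mm diameter, 72 g, in a pocket of the lower tray (any of the four). Origin: its centre, 17 mm above the bench at the start.
- ball_2: The other large steel ball, 26 mm diameter, like ball_1. Origin: its centre.
- small_1: Small steel ball, 18 mm diameter, for another pump: stays in the lower tray. Origin: its centre.
- small_2: The other small steel ball, 18 mm diameter. Origin: its centre.
- mat: Black rubber mat, fixed flat on the bench, 250 x 130 x 3 mm (long along its x). Origin: centre of its underside.
- holder: Blue swivel holder, fixed: two cheeks 115 mm high on a 200 x 190 mm base. It carries the aluminium pump block, whose face (64 x 136 mm) leans 29 to 40 degrees towards the robot and has two blind bores, 28 mm diameter, 23 mm deep, 68 mm apart. The swivel is stiff: do not turn it. Origin: underside, below the swivel axis; x away from the robot, the way the face rises.
- seat_left (a point): Left bore's ball seat: on the bore's axis, 10 mm below the face. A large ball that is home has its centre here and stands 3 mm proud of the face. z points out of the bore, square to the face; y along the row of bores, to the left. Two sprung pins, 5 mm below the face, stop a dropped ball with its centre 2 mm above the face; some 10 to 15 N along the bore snap it past them to the bottom.
- seat_right (a point): Right bore's ball seat, the same as seat_left, 68 mm from it along -y.
- reservoir_top (a point): Top centre of the black cap of the pump's cream reservoir (56 mm diameter), axes as seat_left. It stands square to the face to 146 mm above it, between the bores in y, its nearest side 59 mm beyond the line of the bores in x, and leans over the face: a hand coming straight down to a bore hits it; a hand tilted square to the face, fingers closing along y, clears it.
- screwdriver: Bystander, loose: screwdriver, 170 mm long, lying on the bench nearer the robot than the pump. Leave it. Origin: centre of its underside or middle.
- bearing: Bystander, loose: steel bearing ring, 52 mm across, 15 mm high, lying to the right of the pump. Leave it. Origin: centre of its underside or middle.
- cap: Bystander, loose: black screw cap, 42 mm across, 20 mm high. Leave it. Origin: centre of its underside or middle.
- grease: Bystander, loose: small jar, 60 mm across, 85 mm high, beyond the trays. Leave it. Origin: centre of its underside or middle.
- sponge_block: Bystander, loose: black cleaning block, 60 x 45 x 30 mm. Leave it. Origin: centre of its underside or middle.
- spray: Bystander, loose: spray can, 56 mm across, 160 mm high. Leave it. Origin: centre of its underside or middle.
- spanner: Bystander, loose: open spanner, 150 mm long. Leave it. Origin: centre of its underside or middle.

How it is judged:
By the outcome, as a careful person would: the job done as asked, in the order asked, and still so for the second after the job is handed in, with the robot touching nothing.
It also fails if it takes over 72 s, if anything falls off the work surface, if the arm or the gripper's body presses on something with over 40 N, if the wrist force passes 120 N, or if a joint passes its speed limit or range.

## Working session

There is one attempt and no reset: what is moved stays moved. The work goes in short steps, Python scripts to look and compute and a tool call to move; the robot and the scene stay as the last step left them, time stands still between calls to the robot, and variables do not carry over. Pictures are saved under pics/ and viewed, at most 10 in all, crops included, and the job is handed in when it is done.

Besides the shell and the picture viewer there is one more tool, called after "Request:" by a JSON object that holds its "api" and its "payload", one argument or row to a line. arm_command: Moves the arm, as the interface text tells. Its arguments: {"type":"object","properties":{"xyz":{"type":"array"},"rot":{"type":"array"},"grip":{"type":"number"},"squeeze":{"type":"number"}},"required":["xyz","rot"]}

```bash
mkdir -p pics; ls
cat > h.py <<'E'
from bench import r
import numpy as np, cv2
from scipy.spatial.transform import Rotation as R
def W(p,cam):
    T=np.array(r.camera_model(cam)["T"]); return (T@np.r_[p,1])[:3]
E
python3 - <<'E'
from h import *
for c in ("scene","top"):
    im=r.camera(c); cv2.imwrite(f"pics/{c}0.png",im[:,:,::-1])
    m=r.camera_model(c); print({k:(np.round(v,4).tolist()) for k,v in m.items() if not isinstance(v,str)})
    for n in ["tray_top","tray_low","mat","holder","seat_left","seat_right","reservoir_top","ball_1","small_1","screwdriver","bearing","cap","grease","sponge_block","spray","spanner"]:
        print(c,n,[(np.round(W(d["at"],c),3).tolist(),round(d["conf"],2)) for d in r.spot_point(n,c)][:3])
print(r.read_state())
E
```

```text
pics
{'fx': 459.2322, 'fy': 459.2322, 'cx': 256.168, 'cy': 191.8959, 'T': [[0.3207, -0.6534, 0.6857, 1.4879], [0.9472, 0.2231, -0.2303, -0.3067], [-0.0025, 0.7234, 0.6904, 1.103], [0.0, 0.0, 0.0, 1.0]]}
scene tray_top [([0.464, 0.278, 0.006], 0.8), ([0.43, -0.136, 0.001], 0.23)]
scene tray_low [([0.462, 0.281, -0.004], 0.52)]
scene mat [([0.507, -0.284, 0.002], 0.96)]
scene holder [([0.636, 0.018, -0.002], 0.58)]
scene seat_left [([0.625, 0.054, 0.115], 0.57)]
scene seat_right [([0.612, -0.009, 0.126], 0.6)]
scene reservoir_top [([0.62, 0.024, 0.301], 0.73)]
scene ball_1 [([0.66, -0.245, -0.006], 0.28)]
scene small_1 []
scene screwdriver [([0.433, 0.048, 0.003], 0.69), ([0.662, -0.449, -0.002], 0.51)]
scene bearing [([0.658, -0.244, -0.005], 0.48), ([0.627, 0.056, 0.114], 0.17), ([0.662, -0.448, -0.002], 0.17)]
scene cap [([0.434, -0.138, -0.005], 0.59)]
scene grease [([0.735, 0.304, 0.001], 0.82)]
scene sponge_block [([0.719, -0.332, -0.002], 0.73)]
scene spray []
scene spanner [([0.66, 0.42, -0.001], 0.72)]
{'fx': 499.8181, 'fy': 499.8181, 'cx': 259.5027, 'cy': 181.3229, 'T': [[0.0
[... 860 characters left out ...]
t_positions': array([-1.29660077,  0.33218512, -0.06467299,  1.46011814,  0.02159035,
        1.34987733, -0.08852435]), 'joint_vel': array([-0.00025446, -0.00011712,  0.00141284,  0.00064763,  0.00060344,
       -0.00031715, -0.00117263]), 'joint_torque': array([ 9.16354907e-05, -6.23041892e+01,  2.44485255e-02, -3.90111887e+01,
       -6.11371966e-02,  3.16969701e-02, -1.91921785e-06]), 'ee_pos': array([0.18278696, 0.59769687, 0.22257608]), 'eef_rot': array([ 1.47877634e-01,  9.89005664e-01,  5.35209655e-05, -2.44133523e-06]), 'ft_force': array([ 0.28238149, -0.43320348, -0.09971714]), 'torque': array([ 0.01474753, -0.01463806, -0.01022482]), 'grip_force': 0.0, 'width': 0.0868230736320414}
```

```bash
python3 -c "
import cv2,numpy as np
a=cv2.imread('pics/scene0.png');b=cv2.imread('pics/top0.png')
cv2.imwrite('pics/s0b.png',cv2.resize(a,(800,600)));cv2.imwrite('pics/t0b.png',cv2.resize(b,(800,600)))"
```

```text
(no output)
```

View pics/s0b.png

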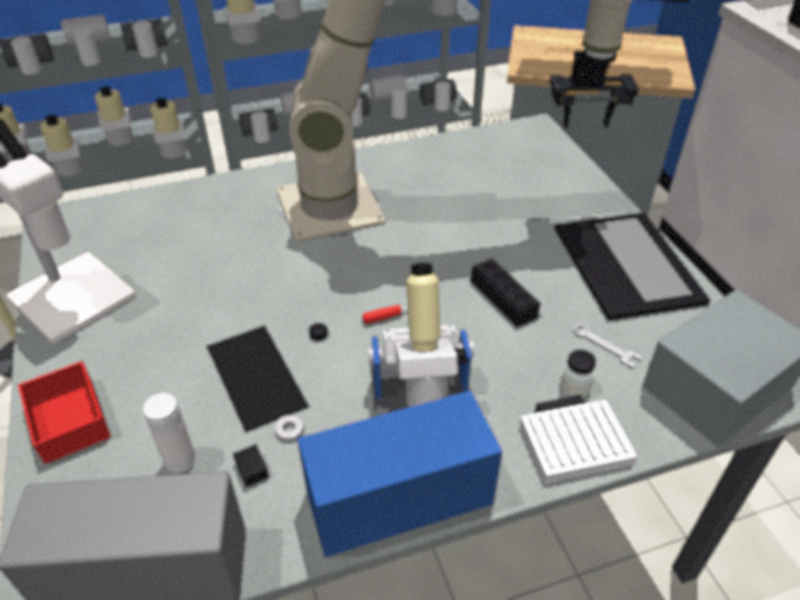

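View pics/t0b.png

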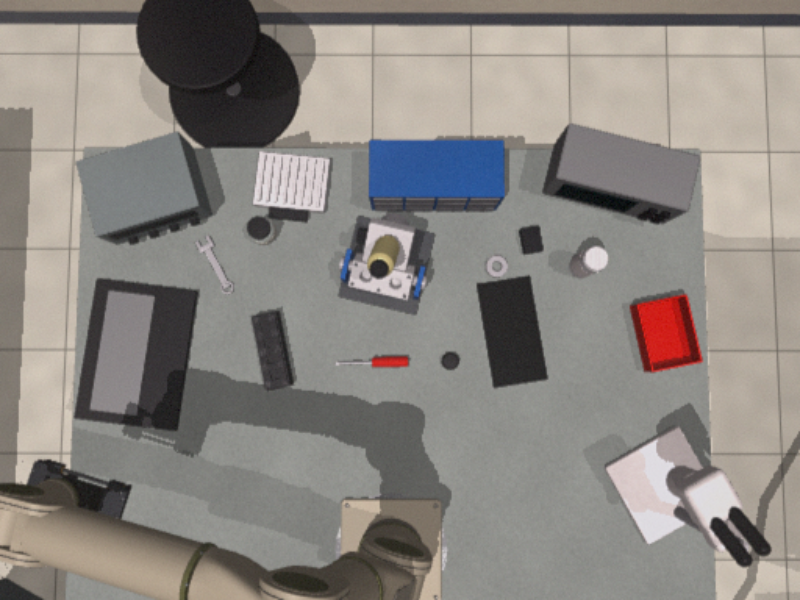

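The scene view shows the trays at (505,290) and the pump at (420,350); the top view shows the trays at (272,348), the mat at (512,330) and the pump at (385,260). I'll zoom in for exact poses.

Run:
```python
from h import *
t=cv2.imread('pics/top0.png'); s=cv2.imread('pics/scene0.png')
def crop(i,x,y,w,h,k): return cv2.resize(i[y:y+h,x:x+w],(w*k,h*k),interpolation=cv2.INTER_CUBIC)
a=crop(t,212,134,66,50,6); b=crop(s,230,160,80,60,5)
canv=np.zeros((600,800,3),np.uint8); canv[:300,:396]=a; canv[:300,400:]=b
canv[300:,:400]=crop(t,145,190,80,60,5); canv[300:,400:]=crop(s,285,155,80,60,5)
cv2.imwrite('pics/c1.png',canv)
def unproj(px,cam,z):
    m=r.camera_model(cam);T=np.array(m["T"]);d=T[:3,:3]@np.array([(px[0]-m["cx"])/m["fx"],-(px[1]-m["cy"])/m["fy"],-1]);o=T[:3,3];return o+d*(z-o[2])/d[2]
g=cv2.cvtColor(t,cv2.COLOR_BGR2GRAY)
for n,(x,y,w,h),z in (("tray",(150,185,50,75),.043),("mat",(295,168,65,85),.003)):
    for th in (60,75,90):
        c=cv2.findContours((g[y:y+h,x:x+w]<th).astype(np.uint8),0,2)[0];c=max(c,key=cv2.contourArea)+[x,y]
        q=cv2.boxPoints(cv2.minAreaRect(c)); P=np.array([unproj(p,"top",z) for p in q]);
        e=[P[1]-P[0],P[2]-P[1]];e.sort(key=np.linalg.norm);l=e[1]
        print(n,th,P.mean(0).round(4),[np.linalg.norm(v).round(4) for v in e],np.degrees(np.arctan2(l[1],l[0])).round(1))
```

```text
tray 60 [0.4586 0.272  0.043 ] [np.float64(0.0638), np.float64(0.1701)] -167.8
tray 75 [0.4566 0.2713 0.043 ] [np.float64(0.0685), np.float64(0.179)] -168.8
tray 90 [0.4565 0.273  0.043 ] [np.float64(0.0722), np.float64(0.181)] -168.3
mat 60 [ 0.5034 -0.2874  0.003 ] [np.float64(0.1282), np.float64(0.2466)] -171.0
mat 75 [ 0.5042 -0.2877  0.003 ] [np.float64(0.131), np.float64(0.2487)] -171.3
mat 90 [ 0.5039 -0.2878  0.003 ] [np.float64(0.1322), np.float64(0.2505)] -171.3
```

View pics/c1.png

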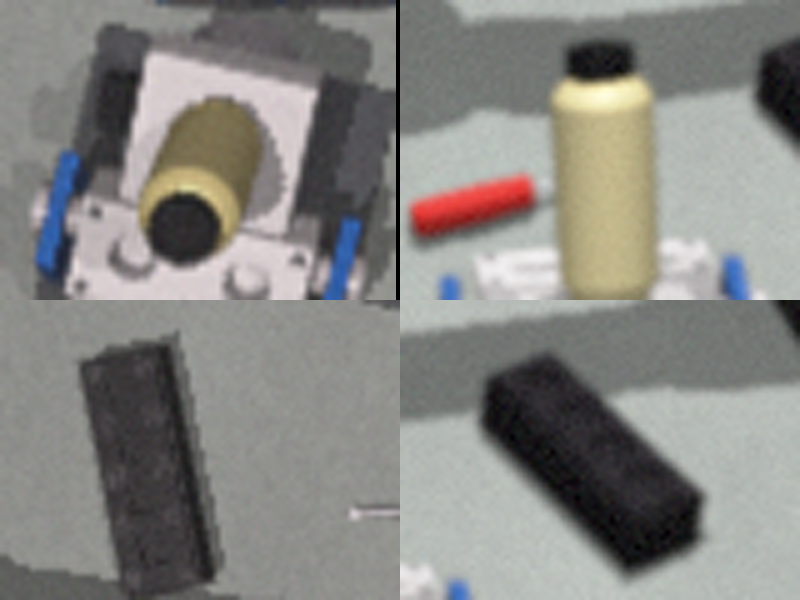

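The top crop shows the tray's top face at about (80–210, 345–600), the cap at (183,226) and the bores near (133,258) and (247,279), with the face cut off below. I'll zoom in on the face and fit the tray silhouette.

```bash
cat >> h.py <<'E'
def P(X,cam):
    m=r.camera_model(cam);T=np.array(m["T"]);c=(np.atleast_2d(X)-T[:3,3])@T[:3,:3]
    return np.c_[m["cx"]+m["fx"]*c[:,0]/-c[:,2], m["cy"]-m["fy"]*c[:,1]/-c[:,2]]
E
cat > tray.py <<'E'
from h import *
from scipy.optimize import minimize
def boxp(w,l,z0,z1): return np.array([[a*w/2,b*l/2,z] for a in(-1,1) for b in (-1,1) for z in (z0,z1)])
B=[boxp(.174,.058,0.004,.047),boxp(.18,.064,0,.004)]
B2=[boxp(.174,.058,0.0,.043),boxp(.18,.064,0,.004)]
ims={c:cv2.imread(f'pics/{c}0.png') for c in('top','scene')}
roi={'top':(145,185,60,80),'scene':(290,155,70,65)}
def cost(p,cam,mask,B):
    x,y,w,h=roi[cam]; o=np.zeros((h*8,w*8),np.uint8)
    Rz=R.from_euler('z',p[2]).as_matrix()
    for b in B:
        q=P(b@Rz.T+[p[0],p[1],0],cam); q=((q-[x,y]+.5)*8).astype(np.int32)
        cv2.fillConvexPoly(o,cv2.convexHull(q),255)
    o=cv2.resize(o,(w,h),interpolation=cv2.INTER_AREA)/255.
    return np.abs(o-mask).sum()
M={}
for c in ims:
    x,y,w,h=roi[c];g=cv2.cvtColor(ims[c],cv2.COLOR_BGR2GRAY)[y:y+h,x:x+w].astype(float)
    th=62 if c=='top' else 70
    m=(g<th).astype(np.uint8);n,l,s,_=cv2.connectedComponentsWithStats(m);cc=l[h//2,w//2]
    hull=np.zeros_like(m);ct=max(cv2.findContours((l==cc).astype(np.uint8),0,2)[0],key=cv2.contourArea)
    cv2.drawContours(hull,[ct],-1,1,-1);M[c]=hull.astype(float)
for name,bb in (("seated+4",B),("on bench",B2)):
  for cams in (['top'],['scene'],['top','scene']):
    f=lambda p:sum(cost([.458+p[0],.277+p[1],p[2]*10],c,M[c],bb) for c in cams)
    s=np.array([[0,0,.02],[.01,0,.02],[0,.01,.02],[0,0,.03]])
    q=minimize(f,[0,0,.02],method='Nelder-Mead',options=dict(initial_simplex=s,xatol=1e-5,maxiter=300))
    print(name,cams,(q.x*[1,1,573]+[.458,.277,0]).round(4),q.fun,[M[c].sum() for c in cams])
E
python3 - <<'E'
exec(open('tray.py').read())
t=ims['top']; cv2.imwrite('pics/c2.png',cv2.resize(t[150:202,210:280],(770,572),interpolation=cv2.INTER_CUBIC))
E
```

```text
seated+4 ['top'] [0.4377 0.3392 2.9924] 3841.450980392157 [np.float64(4800.0)]
seated+4 ['scene'] [0.4606 0.2785 8.3932] 144.2117647058824 [np.float64(942.0)]
seated+4 ['top', 'scene'] [0.4605 0.2788 8.7841] 4007.674509803922 [np.float64(4800.0), np.float64(942.0)]
on bench ['top'] [ 0.4019  0.3074 24.7199] 3859.2862745098037 [np.float64(4800.0)]
on bench ['scene'] [ 0.4595  0.28   10.4688] 105.9019607843137 [np.float64(942.0)]
on bench ['top', 'scene'] [0.4586 0.2804 9.9264] 3982.913725490196 [np.float64(4800.0), np.float64(942.0)]
```

View pics/c2.png

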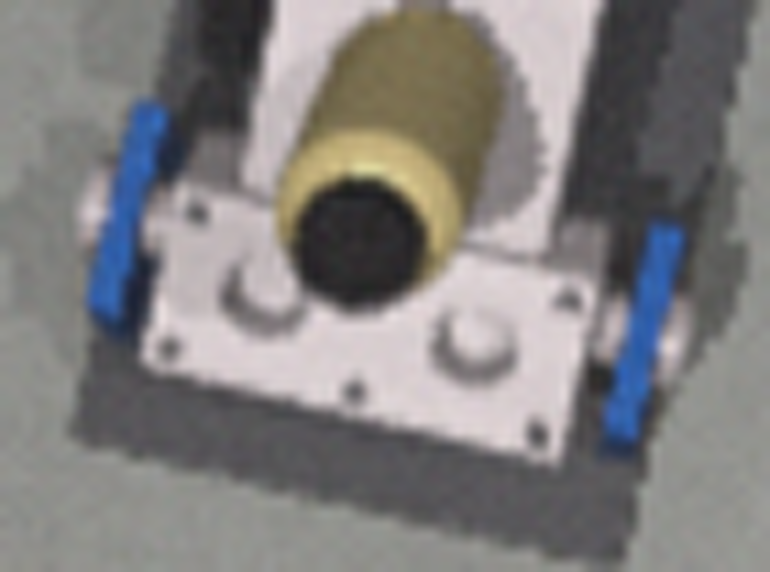

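The face corners lie at (145,365), (555,462), (597,287) and (175,190), the bores at (265,294) and (474,345), and the cap at (357,243). Next comes a joint fit of all of these.

```bash
cat > blk.py <<'E'
from h import *
from scipy.optimize import least_squares
def fr(p):
    Rm=(R.from_euler('z',p[3])*R.from_euler('y',-p[4])).as_matrix()  # cols: x up the face, y left, z normal
    return Rm
c2=lambda a:np.array([210+(a[0]+.5)/11-.5,150+(a[1]+.5)/11-.5])
obs=[('top',(0,.034,.0),c2((265,294)),.3),('top',(0,-.034,0),c2((474,345)),.3),('top',(.087,0,.146),c2((357,243)),.4),
('scene',(.087,0,.146),np.array([270,169.5]),1.)]
cor=[((-1,1),(145,365)),((-1,-1),(555,462)),((1,-1),(597,287)),((1,1),(175,190))]
net=[((0,.034,-.01),(.625,.054,.115)),((0,-.034,-.01),(.612,-.009,.126)),((.087,0,.146),(.62,.024,.301)),((0,.034,-.01),(.625,.057,.124)),((0,-.034,-.01),(.605,-.014,.122)),((.087,0,.146),(.617,.019,.299))]
def res(p):
    Rm=fr(p);o=p[:3];e=[]
    for cam,X,px,s in obs: e+=list((P(o+Rm@np.array(X),cam)[0]-px)/s)
    for (a,b),px in cor: e+=list((P(o+Rm@np.array([p[5]+a*.032,b*.068,0]),'top')[0]-c2(px))/.4)
    for X,w in net: e+=list((o+Rm@np.array(X)-w)/.004)
    return np.array(e)
s=least_squares(res,[.61,.02,.13,-.2,.55,0],loss='soft_l1')
J=np.linalg.inv(s.jac.T@s.jac)
print(s.x.round(4),np.degrees(s.x[3:5]),np.sqrt(np.diag(J)).round(4)); print(res(s.x).round(1).tolist())
for n,y in (('L',.034),('R',-.034)): print(n,'face',(s.x[:3]+fr(s.x)@[0,y,0]).round(4),'normal',fr(s.x)[:,2].round(4))
E
sed -i 's/n,l,s,_=cv2.connectedComponentsWithStats(m);cc=l\[h\/\/2,w\/\/2\]//; s/(l==cc).astype(np.uint8)/m/; s/62 if/75 if/' tray.py
python3 blk.py; python3 tray.py
```

```text
[ 0.6128  0.0212  0.1301 -0.2298  0.508  -0.0026] [-13.16453715  29.10526262] [0.0007 0.0005 0.0018 0.0104 0.0079 0.0013]
[-0.4, 0.2, -0.2, -0.3, -0.1, -0.1, -1.7, -0.3, -1.1, 0.6, 0.2, 0.8, 0.1, -0.5, 0.1, -1.0, 0.1, -0.2, 1.6, -0.5, -1.0, -1.2, -0.6, -1.0, -0.3, 0.1, -1.0, -0.7, 1.2, 0.2, -0.2, 0.2, 0.3, 0.2]
L face [0.6206 0.0543 0.1301] normal [-0.4736  0.1108  0.8737]
R face [ 0.6051 -0.0119  0.1301] normal [-0.4736  0.1108  0.8737]
seated+4 ['top'] [ 0.4573  0.276  12.068 ] 39.760784313725495 [np.float64(911.0)]
seated+4 ['scene'] [0.4606 0.2785 8.3932] 144.2117647058824 [np.float64(942.0)]
seated+4 ['top', 'scene'] [ 0.4574  0.2761 11.9471] 206.61176470588234 [np.float64(911.0), np.float64(942.0)]
on bench ['top'] [ 0.4573  0.2762 11.9618] 37.93333333333334 [np.float64(911.0)]
on bench ['scene'] [ 0.4595  0.28   10.4688] 105.9019607843137 [np.float64(942.0)]Traceback (most recent call last):
  File "tray.py", line 27, in <module>
    q=minimize(f,[0,0,.02],method='Nelder-Mead',options=dict(initial_simplex=s,xatol=1e-5,maxiter=300))
    res = _minimize_neldermead(fun, x0, args, callback, bounds=bounds,
                               **options)
    fxcc = func(xcc)
    fx = function(np.copy(x), *(wrapper_args + args))
  File "tray.py", line 25, in <lambda>
    f=lambda p:sum(cost([.458+p[0],.277+p[1],p[2]*10],c,M[c],bb) for c in cams)
               ~~~^^^^^^^^^^^^^^^^^^^^^^^^^^^^^^^^^^^^^^^^^^^^^^^^^^^^^^^^^^^^^
  File "tray.py", line 25, in <genexpr>
    f=lambda p:sum(cost([.458+p[0],.277+p[1],p[2]*10],c,M[c],bb) for c in cams)
                   ~~~~^^^^^^^^^^^^^^^^^^^^^^^^^^^^^^^^^^^^^^^^^
  File "tray.py", line 12, in cost
    q=P(b@Rz.T+[p[0],p[1],0],cam); q=((q-[x,y]+.5)*8).astype(np.int32)
  File "h.py", line 7, in P
    m=r.camera_model(cam);T=np.array(m["T"]);c=(np.atleast_2d(X)-T[:3,3])@T[:3,:3]
ValueError: time passes only in moves, steps and waits
```

Request:
{"api": "arm_command", "payload": {
  "xyz": [
    [0.137,-0.16,-0.04],
    [0.137,-0.16,-0.04],
    [0.137,-0.16,-0.04],
    [0.137,-0.16,-0.04],
    [0.137,-0.16,-0.04],
    [0.275,-0.321,-0.12],
    [0.275,-0.321,-0.12],
    [0.275,-0.321,-0.12],
    [0.275,-0.321,-0.12],
    [0.275,-0.321,-0.12],
    [0.275,-0.321,-0.12],
    [0.275,-0.321,-0.12],
    [0.275,-0.321,-0.12],
    [0.275,-0.321,-0.12]
  ],
  "rot": [
    [0,0,0.1],
    [0,0,0.2],
    [0,0,0.3],
    [0,0,0.4],
    [0,0,0.5],
    [0,0,0.5],
    [0,0,0.5],
    [0,0,0.5],
    [0,0,0.5],
    [0,0,0.5],
    [0,0,0.5],
    [0,0,0.5],
    [0,0,0.5],
    [0,0,0.5]
  ],
  "grip": 1,
  "squeeze": 25
}}

```text
time: 2.87
ee_pos: [0.4574, 0.2776, 0.1029]
eef_rot: [-0.102, 0.995, 0.0, 0.0]
ft_force: [0.3, 0.8, 0.6]
width: 0.0868
grip_force: 0.0
```

Request:
{"api": "arm_command", "payload": {
  "xyz": [
    [0,0,-0.03],
    [0,0,-0.055],
    [0,0,-0.075],
    [0,0,-0.08],
    [0,0,-0.08]
  ],
  "rot": [
    [0,0,0],
    [0,0,0],
    [0,0,0],
    [0,0,0],
    [0,0,0]
  ]
}}

```text
time: 3.28
ee_pos: [0.4564, 0.2775, 0.0218]
eef_rot: [-0.102, 0.995, -0.0, -0.001]
ft_force: [0.3, -0.1, 0.0]
width: 0.087
grip_force: 0.0
```

Request:
{"api": "arm_command", "payload": {
  "xyz": [
    [0,0,0],
    [0,0,0],
    [0,0,0],
    [0,0,0],
    [0,0,0],
    [0,0,0]
  ],
  "rot": [
    [0,0,0],
    [0,0,0],
    [0,0,0],
    [0,0,0],
    [0,0,0],
    [0,0,0]
  ],
  "grip": 0.55,
  "squeeze": 20
}}

```text
time: 3.78
ee_pos: [0.4578, 0.2786, 0.0234]
eef_rot: [-0.102, 0.995, 0.001, 0.001]
ft_force: [-0.4, 2.8, 1.5]
width: 0.0581
grip_force: 20.0
```

Gripped at 58 mm. Lifting, then carrying to the mat.

Request:
{"api": "arm_command", "payload": {
  "xyz": [
    [0,0,0.01],
    [0,0,0.025],
    [0,0,0.05],
    [0,0,0.08],
    [0,0,0.11],
    [0,0,0.14],
    [-0.003,-0.025,0.17],
    [-0.006,-0.055,0.18],
    [-0.01,-0.095,0.18],
    [-0.01,-0.135,0.18],
    [-0.01,-0.175,0.18],
    [-0.01,-0.215,0.18],
    [-0.01,-0.255,0.18],
    [-0.01,-0.295,0.18],
    [-0.005,-0.335,0.18],
    [0,-0.375,0.18],
    [0.01,-0.415,0.18],
    [0.02,-0.455,0.18],
    [0.03,-0.495,0.18],
    [0.04,-0.53,0.18]
  ],
  "rot": [
    [0,0,0],
    [0,0,0],
    [0,0,0],
    [0,0,0],
    [0,0,0],
    [0,0,0],
    [0,0,0],
    [0,0,0],
    [0,0,0],
    [0,0,0],
    [0,0,0],
    [0,0,0],
    [0,0,0],
    [0,0,-0.01],
    [0,0,-0.02],
    [0,0,-0.03],
    [0,0,-0.04],
    [0,0,-0.05],
    [0,0,-0.05],
    [0,0,-0.05]
  ]
}}

```text
time: 5.45
ee_pos: [0.4976, -0.2561, 0.203]
eef_rot: [-0.076, 0.997, -0.0, 0.0]
ft_force: [0.0, 0.6, -0.7]
width: 0.0582
grip_force: 20.0
```

Run:
```python
from h import *
s=r.read_state();print(s["time"],s["ee_pos"],s["width"],s["joint_positions"].round(2))
im=r.camera("top"); cv2.imwrite("pics/top1.png",im[:,:,::-1])
im2=r.camera("scene"); cv2.imwrite("pics/scene1.png",im2[:,:,::-1])
for c in("top","scene"):
  for n in ["ball_1","small_1","tray_low"]:
    print(c,n,[(np.round(W(d["at"],c),3).tolist(),round(d["conf"],2)) for d in r.spot_point(n,c)][:5])
k=lambda i,x,y,w,h:cv2.resize(np.ascontiguousarray(i[y:y+h,x:x+w,::-1]),(400,400),interpolation=cv2.INTER_CUBIC)
cv2.imwrite("pics/c3.png",np.hstack([k(im,140,188,75,75),k(im2,290,155,70,70)]))
```

```text
5.45 [ 0.49755611 -0.25607933  0.20296956] 0.05818285980595171 [-0.18  0.22  0.67  1.7  -0.14  1.27  2.24]
top ball_1 [([0.434, -0.139, 0.0], 0.56), ([0.475, 0.283, 0.018], 0.42), ([0.4, 0.266, 0.014], 0.36)]
top small_1 [([0.457, 0.277, 0.003], 0.52), ([0.516, 0.294, 0.016], 0.42), ([0.437, 0.274, 0.014], 0.36)]
top tray_low [([0.458, 0.277, 0.001], 0.63)]
scene ball_1 [([0.478, 0.284, 0.022], 0.57), ([0.406, 0.271, 0.02], 0.38)]
scene small_1 [([0.442, 0.275, 0.016], 0.57), ([0.517, 0.293, 0.014], 0.42)]
scene tray_low [([0.462, 0.281, -0.002], 0.67)]
```

View pics/c3.png

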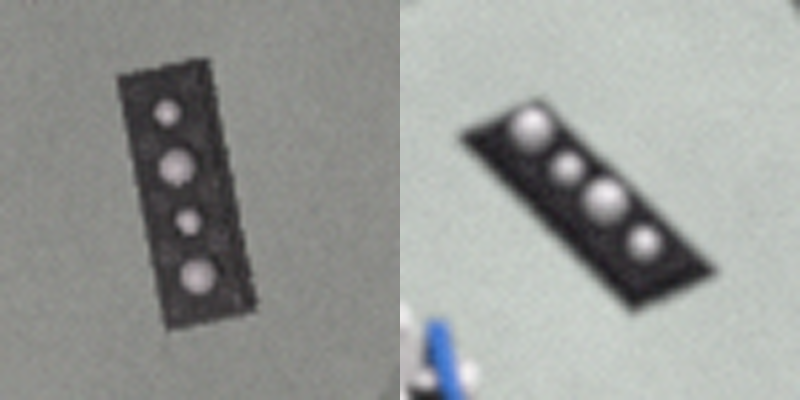

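The large balls are at crop positions (176,167) and (198,275), which are tray x = +19 and −57. The small ones are at (167,112) and (188,221). Lowering the tray onto the mat.

Request:
{"api": "arm_command", "payload": {
  "xyz": [
    [0.006,-0.032,-0.02],
    [0.006,-0.032,-0.055],
    [0.006,-0.032,-0.09],
    [0.006,-0.032,-0.125],
    [0.006,-0.032,-0.15],
    [0.006,-0.032,-0.165],
    [0.006,-0.032,-0.172],
    [0.006,-0.032,-0.174],
    [0.006,-0.032,-0.176],
    [0.006,-0.032,-0.177],
    [0.006,-0.032,-0.177]
  ],
  "rot": [
    [0,0,0],
    [0,0,0],
    [0,0,0],
    [0,0,0],
    [0,0,0],
    [0,0,0],
    [0,0,0],
    [0,0,0],
    [0,0,0],
    [0,0,0],
    [0,0,0]
  ]
}}

```text
time: 6.77
ee_pos: [0.5045, -0.2854, 0.0266]
eef_rot: [-0.077, 0.997, -0.0, 0.001]
ft_force: [-0.5, -0.3, -0.5]
width: 0.058
grip_force: 20.0
```

```bash
cat > low.py <<'E'
from h import *
from scipy.optimize import least_squares
C={c:cv2.imread(f'pics/{c}1.png') for c in('top','scene')}
k=lambda x,y,x0,y0,w:np.array([x0+(x+.5)*w/400-.5,y0+(y+.5)*w/400-.5])
# ball centres in crops, refined by bright blob centroid
top=[(198,275),(188,221),(176,167),(167,112)]; sc=[(131,126),(168,168),(205,199),(244,242)]
MT={c:r.camera_model(c) for c in C}
def P(X,cam):
    m=MT[cam];T=np.array(m["T"]);c=(X-T[:3,3])@T[:3,:3];return np.array([m["cx"]+m["fx"]*c[0]/-c[2],m["cy"]-m["fy"]*c[1]/-c[2]])
o=[]
for i in range(4):
    for cam,q in (('top',k(*top[i],140,188,75)),('scene',k(*sc[i],290,155,70))):
        rad=4 if i in(0,2) else 3
        if cam=='scene': rad+=1.5
        g=cv2.cvtColor(C[cam],cv2.COLOR_BGR2GRAY).astype(float);Y,X=np.mgrid[:384,:512]
        for _ in range(5):
            w=np.clip(g-75,0,80)*(np.hypot(X-q[0],Y-q[1])<rad+.5); q=np.array([(w*X).sum(),(w*Y).sum()])/w.sum()
        o.append((i,cam,q))
xs=[-.057,-.019,.019,.057];zs=[.017,.013,.017,.013]
def pos(p,i): return np.array([p[0]+xs[i]*np.cos(p[2]),p[1]+xs[i]*np.sin(p[2]),zs[i]])
for cams in (['top'],['scene'],['top','scene']):
    f=lambda p:np.concatenate([P(pos(p,i),c)-q for i,c,q in o if c in cams])
    s=least_squares(f,[.458,.277,.2]);print(cams,s.x.round(4),np.degrees(s.x[2]),f(s.x).round(1).tolist())
for i in range(4):print(i,pos(s.x,i).round(4))
print(r.read_state()["ft_force"],r.read_state()["ee_pos"])
E
python3 low.py
```

```text
['top'] [0.456  0.2779 0.2088] 11.960909292147202 [0.0, -0.1, -0.1, -0.1, 0.1, -0.0, -0.0, 0.1]
['scene'] [0.4498 0.2873 0.193 ] 11.059190105381305 [0.8, 2.1, 0.4, -1.2, -1.4, 0.7, 0.2, -1.4]
['top', 'scene'] [0.4545 0.2819 0.2028] 11.619609287619312 [-1.2, 0.4, -0.2, 3.3, -1.2, 0.4, -0.5, -0.0, -1.0, 0.4, -2.3, 1.9, -1.0, 0.5, -0.5, -0.2]
0 [0.3986 0.2705 0.017 ]
1 [0.4359 0.2781 0.013 ]
2 [0.4731 0.2858 0.017 ]
3 [0.5103 0.2934 0.013 ]
[-0.54289334 -0.33957143 -0.49466693] [ 0.50450955 -0.28537553  0.02659735]
```

Request:
{"api": "arm_command", "payload": {
  "xyz": [
    [0,0,-0.0015],
    [0,0,-0.003],
    [0,0,-0.0045],
    [0,0,-0.0045],
    [0,0,-0.0045]
  ],
  "rot": [
    [0,0,0],
    [0,0,0],
    [0,0,0],
    [0,0,0],
    [0,0,0]
  ]
}}

```text
time: 7.18
ee_pos: [0.5042, -0.2854, 0.0223]
eef_rot: [-0.077, 0.997, 0.0, 0.001]
ft_force: [-4.4, 2.7, 12.6]
width: 0.0584
grip_force: 20.0
```

The tray is on the mat. Opening and retreating upward.

Request:
{"api": "arm_command", "payload": {
  "xyz": [
    [0,0,0.001],
    [0,0,0.001],
    [0,0,0.001],
    [0,0,0.001],
    [0,0,0.02],
    [0,0,0.05],
    [0,0,0.085],
    [0,0,0.12],
    [-0.01,0.02,0.15],
    [-0.02,0.05,0.17],
    [-0.03,0.09,0.18]
  ],
  "rot": [
    [0,0,0],
    [0,0,0],
    [0,0,0],
    [0,0,0],
    [0,0,0],
    [0,0,0],
    [0,0,0],
    [0,0,0],
    [0,0,0],
    [0,0,0],
    [0,0,0]
  ],
  "grip": 0.95
}}

```text
time: 8.1
ee_pos: [0.4739, -0.198, 0.2036]
eef_rot: [-0.074, 0.997, -0.001, 0.002]
ft_force: [1.3, 1.3, -0.3]
width: 0.0826
grip_force: 0.0
```

Request:
{"api": "arm_command", "payload": {
  "xyz": [
    [-0.02,0.04,0],
    [-0.035,0.08,0],
    [-0.045,0.12,0],
    [-0.055,0.16,0],
    [-0.065,0.2,0],
    [-0.07,0.24,0],
    [-0.0736,0.28,0],
    [-0.0736,0.32,0],
    [-0.0736,0.36,0],
    [-0.0736,0.4,-0.01],
    [-0.0736,0.435,-0.03],
    [-0.0736,0.4614,-0.06],
    [-0.0736,0.4614,-0.09],
    [-0.0736,0.4614,-0.12],
    [-0.0736,0.4614,-0.14],
    [-0.0736,0.4614,-0.14],
    [-0.0736,0.4614,-0.14],
    [-0.0736,0.4614,-0.14]
  ],
  "rot": [
    [0,0,0],
    [0,0,0],
    [0,0,0],
    [0,0,0],
    [0,0,0],
    [0,0,0.01],
    [0,0,0.02],
    [0,0,0.03],
    [0,0,0.04],
    [0,0,0.05],
    [0,0,0.056],
    [0,0,0.056],
    [0,0,0.056],
    [0,0,0.056],
    [0,0,0.056],
    [0,0,0.056],
    [0,0,0.056],
    [0,0,0.056]
  ],
  "grip": 0.65
}}

```text
time: 9.6
ee_pos: [0.4011, 0.2658, 0.0623]
eef_rot: [-0.104, 0.995, 0.001, 0.001]
ft_force: [0.7, 0.4, 0.0]
width: 0.0567
grip_force: 0.0
```

Run:
```python
from h import *
s=r.read_state();print(s["time"],s["ee_pos"],s["joint_positions"].round(2))
im=r.camera("scene"); cv2.imwrite("pics/scene2.png",cv2.resize(im[:,:,::-1],(800,600)))
for c in("scene",):
  for n in ["ball_1","tray_top","tray_low","cap","screwdriver"]:
    print(c,n,[(np.round(W(d["at"],c),3).tolist(),round(d["conf"],2)) for d in r.spot_point(n,c)][:5])
```

```text
9.6 [0.40113543 0.26583911 0.0622943 ] [-0.77  0.18  0.09  2.02 -0.02  0.95  1.12]
scene ball_1 [([0.404, 0.273, 0.017], 0.63), ([0.479, 0.286, 0.024], 0.56)]
scene tray_top [([0.509, -0.288, 0.005], 0.87)]
scene tray_low [([0.462, 0.283, 0.001], 0.61), ([0.63, 0.054, 0.118], 0.31)]
scene cap [([0.431, -0.141, -0.002], 0.41), ([0.621, 0.023, 0.299], 0.27)]
scene screwdriver [([0.434, 0.047, 0.0], 0.69), ([0.663, -0.449, -0.0], 0.53)]
```

View pics/scene2.png

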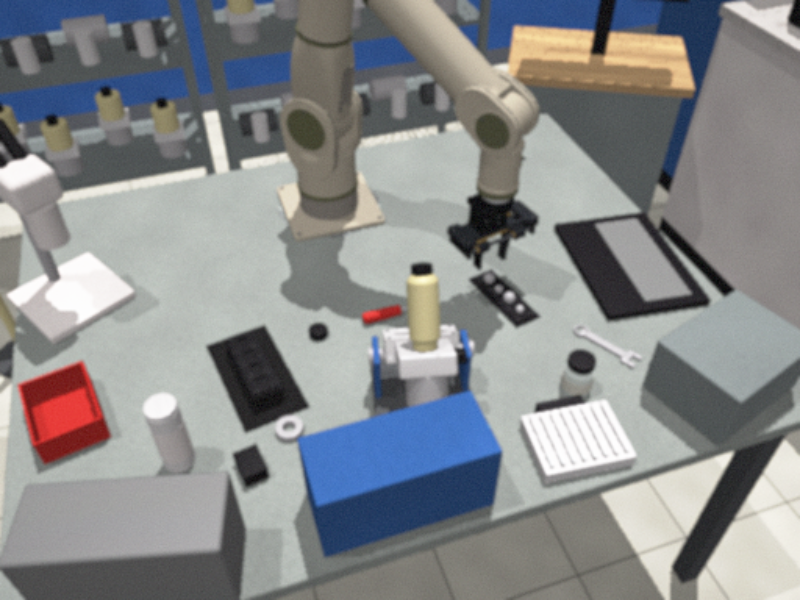

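The tray stands on the mat at (255,370), with the hand above the near large ball. Descending and gripping.

Request:
{"api": "arm_command", "payload": {
  "xyz": [
    [0,0.001,-0.02],
    [0,0.001,-0.035],
    [0,0.001,-0.045],
    [0,0.001,-0.049],
    [0,0.001,-0.049]
  ],
  "rot": [
    [0,0,0],
    [0,0,0],
    [0,0,0],
    [0,0,0],
    [0,0,0]
  ]
}}

```text
time: 10.32
ee_pos: [0.4, 0.266, 0.0113]
eef_rot: [-0.104, 0.995, -0.0, -0.001]
ft_force: [-0.3, -0.2, -0.6]
width: 0.0568
grip_force: 0.0
```

Request:
{"api": "arm_command", "payload": {
  "xyz": [
    [0,0,0],
    [0,0,0],
    [0,0,0],
    [0,0,0],
    [0,0,0],
    [0,0,0],
    [0,0,0]
  ],
  "rot": [
    [0,0,0],
    [0,0,0],
    [0,0,0],
    [0,0,0],
    [0,0,0],
    [0,0,0],
    [0,0,0]
  ],
  "grip": 0.2,
  "squeeze": 15
}}

```text
time: 10.9
ee_pos: [0.4005, 0.2665, 0.0121]
eef_rot: [-0.104, 0.995, 0.0, 0.0]
ft_force: [-0.2, 0.5, 2.1]
width: 0.0248
grip_force: 15.0
```

A width of 24.8 mm suggests contact above the ball's equator, with the fingertips retracting as they open. I'll regrip lower.

Request:
{"api": "arm_command", "payload": {
  "xyz": [
    [0,0,0],
    [0,0,0],
    [0,0,0],
    [0,0,-0.003],
    [0,0,-0.006],
    [0,0,-0.006]
  ],
  "rot": [
    [0,0,0],
    [0,0,0],
    [0,0,0],
    [0,0,0],
    [0,0,0],
    [0,0,0]
  ],
  "grip": 0.5
}}

```text
time: 11.4
ee_pos: [0.4008, 0.2666, 0.0091]
eef_rot: [-0.104, 0.995, 0.0, -0.0]
ft_force: [-16.1, -12.3, 53.3]
width: 0.0411
grip_force: 26.9
```

Request:
{"api": "arm_command", "payload": {
  "xyz": [
    [0,0,0],
    [0,0,0],
    [0,0,0],
    [0,0,0],
    [0,0,0],
    [0,0,0]
  ],
  "rot": [
    [0,0,0],
    [0,0,0],
    [0,0,0],
    [0,0,0],
    [0,0,0],
    [0,0,0]
  ],
  "grip": 0.2,
  "squeeze": 15
}}

```text
time: 11.9
ee_pos: [0.4007, 0.2666, 0.0091]
eef_rot: [-0.104, 0.995, 0.0, -0.0]
ft_force: [-16.4, -12.3, 53.8]
width: 0.0401
grip_force: 26.7
```

The tips touch the tray block at TCP z ≈ 9 mm, so the first height was right. Back up and regrip there.

Request:
{"api": "arm_command", "payload": {
  "xyz": [
    [0,0,0.006],
    [0,0,0.006],
    [0,0,0.006]
  ],
  "rot": [
    [0,0,0],
    [0,0,0],
    [0,0,0]
  ],
  "grip": 0.6
}}

```text
time: 12.15
ee_pos: [0.4004, 0.2664, 0.0119]
eef_rot: [-0.104, 0.995, 0.0, 0.0]
ft_force: [0.7, -0.3, -0.1]
width: 0.05
grip_force: 0.0
```

Request:
{"api": "arm_command", "payload": {
  "xyz": [
    [0,0,0],
    [0,0,0],
    [0,0,0],
    [0,0,0],
    [0,0,0],
    [0,0,0],
    [0,0,0],
    [0,0,0.002],
    [0,0,0.005],
    [0,0,0.01],
    [0,0,0.01],
    [0,0,0.01]
  ],
  "rot": [
    [0,0,0],
    [0,0,0],
    [0,0,0],
    [0,0,0],
    [0,0,0],
    [0,0,0],
    [0,0,0],
    [0,0,0],
    [0,0,0],
    [0,0,0],
    [0,0,0],
    [0,0,0]
  ],
  "grip": 0.2,
  "squeeze": 15
}}

```text
time: 13.15
ee_pos: [0.4007, 0.2666, 0.0224]
eef_rot: [-0.104, 0.995, 0.0, 0.0]
ft_force: [0.3, 0.5, -1.1]
width: 0.0248
grip_force: 15.0
```

```bash
cat > tgt.py <<'E'
from h import *
yaw,t=-.2298,.508
F=(R.from_euler('z',yaw)*R.from_euler('y',-t)).as_matrix()
FL=np.array([.6206,.0543,.1301]);FR=np.array([.6051,-.0119,.1301])
TR=np.c_[np.cross(F[:,1],-F[:,2]),F[:,1],-F[:,2]]
E
python3 - <<'E'
from tgt import *
a=np.radians(101.97);y=np.array([np.cos(a),np.sin(a),0]);z=np.array([0,0,-1.])
C=np.c_[np.cross(y,z),y,z]; s=r.read_state(); print(R.from_quat(s["eef_rot"]).as_matrix().round(3).tolist(),C.round(3).tolist())
print((R.from_matrix(TR)*R.from_matrix(C).inv()).as_rotvec().round(4))
c=np.array([.4002,.2671,.0221])
for h in (.1,.06,.002): print(h,(FL+h*F[:,2]-c).round(4),(FR+h*F[:,2]-c).round(4))
E
```

```text
[[-0.978, -0.208, 0.001], [-0.208, 0.978, 0.001], [-0.001, 0.001, -1.0]] [[-0.978, -0.207, 0.0], [-0.207, 0.978, 0.0], [-0.0, 0.0, -1.0]]
[-0.0053 -0.512  -0.4292]
0.1 [ 0.173  -0.2017  0.1954] [ 0.1575 -0.2679  0.1954]
0.06 [ 0.192  -0.2062  0.1604] [ 0.1765 -0.2724  0.1604]
0.002 [ 0.2195 -0.2126  0.1097] [ 0.204  -0.2788  0.1097]
```

Request:
{"api": "arm_command", "payload": {
  "xyz": [
    [0,0,0.03],
    [0,0,0.065],
    [0,0,0.1],
    [0.005,-0.01,0.135],
    [0.015,-0.03,0.17],
    [0.035,-0.05,0.195],
    [0.055,-0.08,0.205],
    [0.08,-0.105,0.205],
    [0.1,-0.13,0.205],
    [0.125,-0.155,0.205],
    [0.145,-0.175,0.205],
    [0.165,-0.195,0.2],
    [0.173,-0.2017,0.1954],
    [0.18,-0.2035,0.182],
    [0.192,-0.2062,0.1604],
    [0.192,-0.2062,0.1604],
    [0.192,-0.2062,0.1604],
    [0.192,-0.2062,0.1604]
  ],
  "rot": [
    [0,0,0],
    [0,0,0],
    [0,0,0],
    [0,0,0],
    [0,-0.05,-0.04],
    [-0.001,-0.11,-0.09],
    [-0.001,-0.17,-0.14],
    [-0.002,-0.23,-0.19],
    [-0.003,-0.29,-0.24],
    [-0.003,-0.35,-0.29],
    [-0.004,-0.41,-0.34],
    [-0.005,-0.46,-0.39],
    [-0.005,-0.512,-0.429],
    [-0.005,-0.512,-0.429],
    [-0.005,-0.512,-0.429],
    [-0.005,-0.512,-0.429],
    [-0.005,-0.512,-0.429],
    [-0.005,-0.512,-0.429]
  ]
}}

```text
time: 14.65
ee_pos: [0.5923, 0.0603, 0.183]
eef_rot: [0.111, 0.962, -0.029, 0.25]
ft_force: [0.7, 0.4, -1.0]
width: 0.0249
grip_force: 15.0
```

Run:
```python
from tgt import *
s=r.read_state();p=s["ee_pos"];print(s["time"],p,s["joint_positions"].round(2),s["width"],s["ft_force"])
print("err in face frame",F.T@(p-FL), np.degrees((R.from_quat(s["eef_rot"]).inv()*R.from_matrix(TR)).magnitude()))
im=r.camera("top"); im2=r.camera("scene")
k=lambda i,x,y,w,h:cv2.resize(np.ascontiguousarray(i[y:y+h,x:x+w,::-1]),(400,400),interpolation=cv2.INTER_CUBIC)
cv2.imwrite("pics/c4.png",np.hstack([k(im,200,130,80,80),k(im2,220,140,100,100)]))
```

```text
14.65 [0.59229151 0.06034714 0.18299136] [-0.57 -0.02  0.24  2.05  0.42  0.72  0.75] 0.02492672236685211 [ 0.70369697  0.36218874 -1.03024123]
err in face frame [ 0.00044103 -0.00056001  0.06029035] 0.036878019321864644
```

View pics/c4.png

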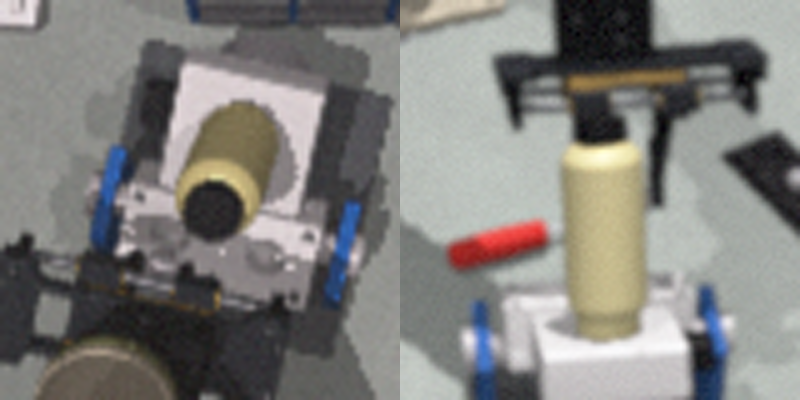

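The hand is square above the left bore and the fingers clear the cap (top crop, bore at (165,235)). Advancing along the bore axis.

Request:
{"api": "arm_command", "payload": {
  "xyz": [
    [0.0095,-0.0022,-0.0175],
    [0.0166,-0.0039,-0.0306],
    [0.0213,-0.005,-0.0393],
    [0.0246,-0.0058,-0.0454],
    [0.026,-0.0061,-0.048],
    [0.027,-0.0063,-0.0498],
    [0.027,-0.0063,-0.0498],
    [0.027,-0.0063,-0.0498]
  ],
  "rot": [
    [0,0,0],
    [0,0,0],
    [0,0,0],
    [0,0,0],
    [0,0,0],
    [0,0,0],
    [0,0,0],
    [0,0,0]
  ]
}}

```text
time: 15.42
ee_pos: [0.6194, 0.0543, 0.133]
eef_rot: [0.111, 0.962, -0.028, 0.25]
ft_force: [-1.2, 0.6, 0.2]
width: 0.0243
grip_force: 15.0
```

Request:
{"api": "arm_command", "payload": {
  "xyz": [
    [0.0005,-0.0001,-0.0009],
    [0.0009,-0.0002,-0.0017],
    [0.0014,-0.0003,-0.0026],
    [0.0014,-0.0003,-0.0026]
  ],
  "rot": [
    [0,0,0],
    [0,0,0],
    [0,0,0],
    [0,0,0]
  ]
}}

```text
time: 15.75
ee_pos: [0.6207, 0.0549, 0.1305]
eef_rot: [0.11, 0.962, -0.028, 0.25]
ft_force: [-6.5, 3.7, 4.5]
width: 0.0248
grip_force: 15.0
```

Request:
{"api": "arm_command", "payload": {
  "xyz": [
    [-0.0016,0.0011,0.0002],
    [-0.0016,0.0011,0.0002],
    [-0.0016,0.0011,0.0002]
  ],
  "rot": [
    [0,0,0],
    [0,0,0],
    [0,0,0]
  ]
}}

```text
time: 16.0
ee_pos: [0.6193, 0.0547, 0.1304]
eef_rot: [0.111, 0.961, -0.028, 0.25]
ft_force: [-1.0, 0.9, -0.1]
width: 0.0247
grip_force: 15.0
```

Request:
{"api": "arm_command", "payload": {
  "xyz": [
    [0,0,0],
    [0,0,0],
    [0,0,0],
    [-0.0005,0.0001,0.0009],
    [-0.0047,0.0011,0.0087],
    [-0.0118,0.0028,0.0218],
    [-0.019,0.0044,0.035],
    [-0.019,0.0044,0.035]
  ],
  "rot": [
    [0,0,0],
    [0,0,0],
    [0,0,0],
    [0,0,0],
    [0,0,0],
    [0,0,0],
    [0,0,0],
    [0,0,0]
  ],
  "grip": 0.5
}}

```text
time: 16.67
ee_pos: [0.6005, 0.0598, 0.1682]
eef_rot: [0.111, 0.961, -0.028, 0.251]
ft_force: [0.3, -0.2, 0.5]
width: 0.0433
grip_force: 0.0
```

Run:
```python
from tgt import *
s=r.read_state();p=s["ee_pos"];print(s["time"],p,s["width"],s["ft_force"],F.T@(p-FL))
im=r.camera("top"); im2=r.camera("scene")
for c in("top","scene"):print([(np.round(W(d["at"],c),3).tolist(),round(d["conf"],2)) for d in r.spot_point("ball_1",c)][:5])
k=lambda i,x,y,w,h:cv2.resize(np.ascontiguousarray(i[y:y+h,x:x+w,::-1]),(400,400),interpolation=cv2.INTER_CUBIC)
cv2.imwrite("pics/c5.png",np.hstack([k(im,210,150,60,60),k(im2,220,140,100,100)]))
```

```text
16.6667 [0.60053014 0.05984224 0.1682377 ] 0.04327730069426206 [ 0.30123984 -0.24928565  0.5115902 ] [0.00037389 0.00082498 0.04344169]
[([0.615, 0.058, 0.129], 0.46), ([0.506, -0.292, 0.0], 0.39), ([0.473, 0.282, 0.016], 0.38), ([0.658, -0.254, -0.0], 0.23)]
[([0.479, 0.287, 0.02], 0.58)]
```

View pics/c5.png

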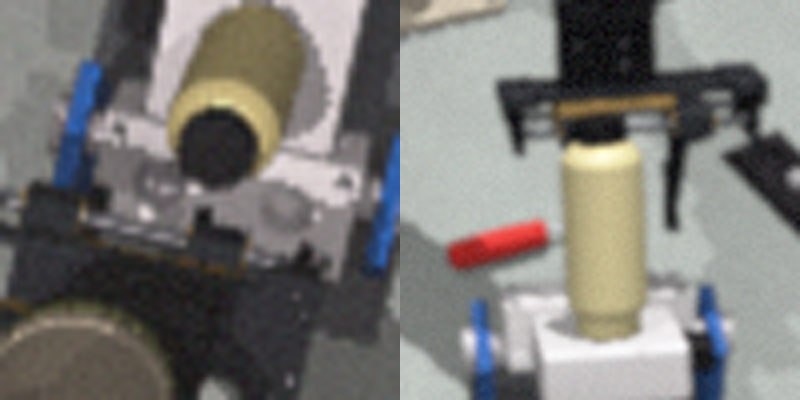

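The crop shows the ball in the left bore at about (160,185), and the detector agrees at (0.615, 0.058, 0.129). Shut the fingers and press.

Request:
{"api": "arm_command", "payload": {
  "xyz": [
    [-0.0008,0.0007,-0.0005],
    [-0.0008,0.0007,-0.0005],
    [-0.0008,0.0007,-0.0005],
    [-0.0008,0.0007,-0.0005],
    [-0.0008,0.0007,-0.0005],
    [0.004,-0.0004,-0.009],
    [0.0086,-0.0015,-0.018],
    [0.011,-0.0021,-0.0223],
    [0.011,-0.0021,-0.0223]
  ],
  "rot": [
    [0,0,0],
    [0,0,0],
    [0,0,0],
    [0,0,0],
    [0,0,0],
    [0,0,0],
    [0,0,0],
    [0,0,0],
    [0,0,0]
  ],
  "grip": 0
}}

```text
time: 17.62
ee_pos: [0.6109, 0.0564, 0.1409]
eef_rot: [0.111, 0.962, -0.029, 0.249]
ft_force: [-0.9, 0.3, 0.3]
width: 0.0008
grip_force: 0.0
```

Request:
{"api": "arm_command", "payload": {
  "xyz": [
    [0.0009,-0.0002,-0.0017],
    [0.0019,-0.0004,-0.0035],
    [0.0028,-0.0007,-0.0052],
    [0.0028,-0.0007,-0.0052]
  ],
  "rot": [
    [0,0,0],
    [0,0,0],
    [0,0,0],
    [0,0,0]
  ]
}}

```text
time: 17.95
ee_pos: [0.6143, 0.0563, 0.138]
eef_rot: [0.111, 0.961, -0.028, 0.25]
ft_force: [1.0, 0.2, 0.3]
width: 0.0004
grip_force: 0.0
```

Request:
{"api": "arm_command", "payload": {
  "xyz": [
    [0.0009,-0.0002,-0.0017],
    [0.0014,-0.0003,-0.0026],
    [0.0014,-0.0003,-0.0026]
  ],
  "rot": [
    [0,0,0],
    [0,0,0],
    [0,0,0]
  ]
}}

```text
time: 18.2
ee_pos: [0.6158, 0.0561, 0.1355]
eef_rot: [0.111, 0.961, -0.028, 0.25]
ft_force: [-1.2, 0.0, 2.1]
width: 0.0009
grip_force: 0.8
```

Run:
```python
from tgt import *
s=r.read_state();p=s["ee_pos"];print(s["time"],F.T@s["ft_force"],F.T@(p-FL))
```

```text
18.2 [-0.00836394 -0.23195105  2.44762818] [-0.00182095  0.00064014  0.00719751]
```

Request:
{"api": "arm_command", "payload": {
  "xyz": [
    [0.0007,-0.0002,-0.0013],
    [0.0007,-0.0002,-0.0013]
  ],
  "rot": [
    [0,0,0],
    [0,0,0]
  ]
}}

```text
time: 18.37
ee_pos: [0.6164, 0.0559, 0.1339]
eef_rot: [0.111, 0.961, -0.028, 0.25]
ft_force: [0.3, 0.3, 0.2]
width: 0.0002
grip_force: 0.0
```

```bash
cat > st.py <<'E'
from tgt import *
import sys
s=r.read_state();p=s["ee_pos"];f=FR if 'R' in sys.argv else FL
print(s["time"],"F",(F.T@s["ft_force"]).round(1),"pos mm",(1000*F.T@(p-f)).round(1),p.round(4))
E
python3 st.py
```

```text
18.3667 F [0.3 0.3 0. ] pos mm [-2.1  0.6  5.5] [0.6164 0.0559 0.1339]
```

Request:
{"api": "arm_command", "payload": {
  "xyz": [
    [0.0007,-0.0002,-0.0013],
    [0.0014,-0.0003,-0.0026],
    [0.0014,-0.0003,-0.0026]
  ],
  "rot": [
    [0,0,0],
    [0,0,0],
    [0,0,0]
  ]
}}

```text
time: 18.62
ee_pos: [0.6178, 0.0555, 0.1312]
eef_rot: [0.111, 0.961, -0.029, 0.25]
ft_force: [-0.0, -0.6, 3.2]
width: 0.0007
grip_force: 1.5
```

```bash
python3 st.py
```

```text
18.6167 F [ 1.6 -0.5  2.7] pos mm [-2.1  0.5  2.4] [0.6178 0.0555 0.1312]
```

Request:
{"api": "arm_command", "payload": {
  "xyz": [
    [0.0007,-0.0002,-0.0013],
    [0.0007,-0.0002,-0.0013]
  ],
  "rot": [
    [0,0,0],
    [0,0,0]
  ]
}}

```text
time: 18.78
ee_pos: [0.6186, 0.0557, 0.1308]
eef_rot: [0.111, 0.961, -0.028, 0.25]
ft_force: [-9.7, 0.3, 14.3]
width: 0.0001
grip_force: 8.6
```

```bash
python3 st.py
```

```text
18.7833 F [-1.3 -1.9 17.1] pos mm [-1.6  0.9  1.7] [0.6186 0.0557 0.1308]
```

17 N with a stiff stop at about 2–3 mm proud means the ball is home. Retreating along the axis and turning back to vertical toward the second ball.

Request:
{"api": "arm_command", "payload": {
  "xyz": [
    [-0.0071,0.0017,0.0131],
    [-0.0213,0.005,0.0393],
    [-0.04,0.009,0.07],
    [-0.056,0.03,0.09],
    [-0.07,0.06,0.1],
    [-0.085,0.09,0.1],
    [-0.1,0.12,0.1],
    [-0.115,0.15,0.095],
    [-0.13,0.18,0.085],
    [-0.139,0.205,0.065],
    [-0.1435,0.2262,0.04],
    [-0.1435,0.2262,0.005],
    [-0.1435,0.2262,-0.03],
    [-0.1435,0.2262,-0.065],
    [-0.1435,0.2262,-0.065],
    [-0.1435,0.2262,-0.065],
    [-0.1435,0.2262,-0.065]
  ],
  "rot": [
    [0,0,0],
    [0,0,0],
    [0,0,0],
    [0,0.05,0.04],
    [0.001,0.11,0.09],
    [0.001,0.17,0.14],
    [0.002,0.23,0.19],
    [0.003,0.29,0.24],
    [0.003,0.35,0.29],
    [0.004,0.41,0.34],
    [0.005,0.46,0.39],
    [0.005,0.512,0.429],
    [0.005,0.512,0.429],
    [0.005,0.512,0.429],
    [0.005,0.512,0.429],
    [0.005,0.512,0.429],
    [0.005,0.512,0.429]
  ],
  "grip": 0.6
}}

```text
time: 20.2
ee_pos: [0.4754, 0.282, 0.0666]
eef_rot: [-0.104, 0.995, 0.0, 0.001]
ft_force: [0.3, -1.2, 1.1]
width: 0.0524
grip_force: 0.0
```

Run:
```python
from tgt import *
s=r.read_state();p=s["ee_pos"];print(s["time"],p,s["eef_rot"].round(4),s["joint_positions"].round(2),s["ft_force"])
im=r.camera("top"); cv2.imwrite("pics/top3.png",im[:,:,::-1])
for n in("ball_1","seat_left","seat_right"):print([(np.round(W(d["at"],"top"),3).tolist(),round(d["conf"],2)) for d in r.spot_point(n,"top")][:5])
k=lambda i,x,y,w,h:cv2.resize(np.ascontiguousarray(i[y:y+h,x:x+w,::-1]),(400,400),interpolation=cv2.INTER_CUBIC)
cv2.imwrite("pics/c6.png",np.hstack([k(im,215,155,50,50),k(im,140,188,75,75)]))
```

```text
20.2 [0.47538552 0.28195859 0.06657401] [-1.044e-01  9.945e-01  4.000e-04  7.000e-04] [-0.72  0.31  0.11  1.84 -0.04  0.99  1.2 ] [ 0.32694285 -1.20123351  1.06931043]
[([0.623, 0.056, 0.118], 0.52)]
[([0.437, 0.042, 0.002], 0.15)]
[([0.603, -0.011, 0.125], 0.77)]
```

View pics/c6.png

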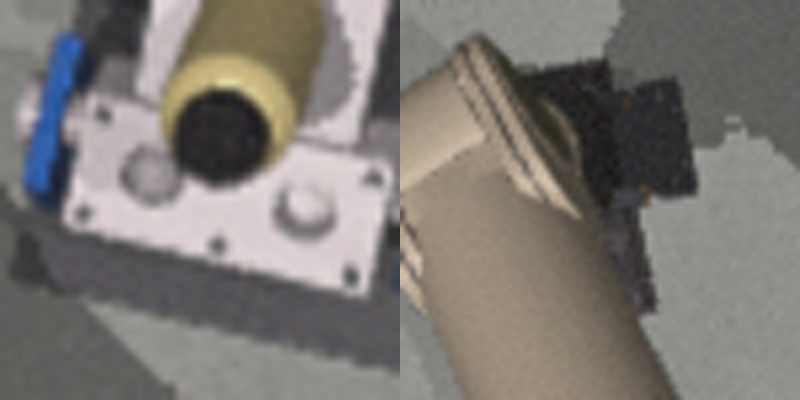

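The left ball is seated at (151,175). Picking up the second ball.

Request:
{"api": "arm_command", "payload": {
  "xyz": [
    [0,0,-0.02],
    [0,0,-0.038],
    [0,0,-0.048],
    [0,0,-0.053],
    [0,0,-0.053]
  ],
  "rot": [
    [0,0,0],
    [0,0,0],
    [0,0,0],
    [0,0,0],
    [0,0,0]
  ],
  "grip": 0.6
}}

```text
time: 20.82
ee_pos: [0.4744, 0.2813, 0.0115]
eef_rot: [-0.104, 0.995, -0.0, -0.0]
ft_force: [-0.2, -0.6, -0.2]
width: 0.0523
grip_force: 0.0
```

Request:
{"api": "arm_command", "payload": {
  "xyz": [
    [0,0,0],
    [0,0,0],
    [0,0,0],
    [0,0,0],
    [0,0,0],
    [0,0,0],
    [0,0,0],
    [0,0,0.002],
    [0,0,0.005],
    [0,0,0.01],
    [0,0,0.01],
    [0,0,0.01]
  ],
  "rot": [
    [0,0,0],
    [0,0,0],
    [0,0,0],
    [0,0,0],
    [0,0,0],
    [0,0,0],
    [0,0,0],
    [0,0,0],
    [0,0,0],
    [0,0,0],
    [0,0,0],
    [0,0,0]
  ],
  "grip": 0.2,
  "squeeze": 15
}}

```text
time: 21.82
ee_pos: [0.4749, 0.2815, 0.0221]
eef_rot: [-0.104, 0.995, 0.0, 0.0]
ft_force: [0.3, 0.2, -0.4]
width: 0.0251
grip_force: 15.0
```

Request:
{"api": "arm_command", "payload": {
  "xyz": [
    [0,0,0.03],
    [0,0,0.065],
    [-0.005,0,0.1],
    [-0.01,-0.015,0.135],
    [-0.01,-0.045,0.165],
    [-0.005,-0.075,0.19],
    [0,-0.105,0.2],
    [0.005,-0.135,0.2],
    [0.015,-0.165,0.2],
    [0.03,-0.195,0.2],
    [0.045,-0.225,0.2],
    [0.06,-0.255,0.2],
    [0.075,-0.275,0.2],
    [0.0821,-0.282,0.1948],
    [0.091,-0.284,0.179],
    [0.1011,-0.2865,0.1598],
    [0.1011,-0.2865,0.1598],
    [0.1011,-0.2865,0.1598]
  ],
  "rot": [
    [0,0,0],
    [0,0,0],
    [0,0,0],
    [0,0,0],
    [0,-0.05,-0.04],
    [-0.001,-0.11,-0.09],
    [-0.001,-0.17,-0.14],
    [-0.002,-0.23,-0.19],
    [-0.003,-0.29,-0.24],
    [-0.003,-0.35,-0.29],
    [-0.004,-0.41,-0.34],
    [-0.005,-0.46,-0.39],
    [-0.005,-0.512,-0.429],
    [-0.005,-0.512,-0.429],
    [-0.005,-0.512,-0.429],
    [-0.005,-0.512,-0.429],
    [-0.005,-0.512,-0.429],
    [-0.005,-0.512,-0.429]
  ]
}}

```text
time: 23.32
ee_pos: [0.575, -0.0047, 0.1803]
eef_rot: [0.11, 0.962, -0.029, 0.248]
ft_force: [-0.4, 0.9, 0.2]
width: 0.0247
grip_force: 15.0
```

```bash
python3 st.py R
```

```text
23.3167 F [-0.5  0.7  0.4] pos mm [-2.6  0.2 58.9] [ 0.575  -0.0047  0.1803]
```

Request:
{"api": "arm_command", "payload": {
  "xyz": [
    [0.0095,-0.0022,-0.0175],
    [0.0166,-0.0039,-0.0306],
    [0.0213,-0.005,-0.0393],
    [0.0246,-0.0058,-0.0454],
    [0.026,-0.0061,-0.048],
    [0.0272,-0.0064,-0.0502],
    [0.0272,-0.0064,-0.0502],
    [0.0272,-0.0064,-0.0502]
  ],
  "rot": [
    [0,0,0],
    [0,0,0],
    [0,0,0],
    [0,0,0],
    [0,0,0],
    [0,0,0],
    [0,0,0],
    [0,0,0]
  ]
}}

```text
time: 23.98
ee_pos: [0.603, -0.0112, 0.1319]
eef_rot: [0.111, 0.962, -0.028, 0.25]
ft_force: [0.6, 0.4, -0.7]
width: 0.0245
grip_force: 15.0
```

```bash
python3 st.py R
```

```text
23.9833 F [ 0.1  0.6 -0.8] pos mm [-1.   0.2  2.6] [ 0.603  -0.0112  0.1319]
```

Request:
{"api": "arm_command", "payload": {
  "xyz": [
    [0.0007,-0.0002,-0.0013],
    [0.0007,-0.0002,-0.0013],
    [0.0007,-0.0002,-0.0013]
  ],
  "rot": [
    [0,0,0],
    [0,0,0],
    [0,0,0]
  ]
}}

```text
time: 24.23
ee_pos: [0.6038, -0.011, 0.1305]
eef_rot: [0.11, 0.962, -0.028, 0.25]
ft_force: [-1.7, 2.4, 1.5]
width: 0.0242
grip_force: 15.0
```

Request:
{"api": "arm_command", "payload": {
  "xyz": [
    [0,0,0],
    [0,0,0],
    [0,0,0],
    [-0.0005,0.0001,0.0009],
    [-0.0047,0.0011,0.0087],
    [-0.0118,0.0028,0.0218],
    [-0.019,0.0044,0.035],
    [-0.019,0.0044,0.035]
  ],
  "rot": [
    [0,0,0],
    [0,0,0],
    [0,0,0],
    [0,0,0],
    [0,0,0],
    [0,0,0],
    [0,0,0],
    [0,0,0]
  ],
  "grip": 0.45
}}

```text
time: 24.9
ee_pos: [0.5851, -0.0069, 0.1681]
eef_rot: [0.111, 0.961, -0.028, 0.251]
ft_force: [1.1, -0.2, 0.1]
width: 0.0393
grip_force: 0.0
```

```bash
python3 st.py R
python3 - <<'E'
from h import *
r.camera("top");print([(np.round(W(d["at"],"top"),3).tolist(),round(d["conf"],2)) for d in r.spot_point("ball_1","top")][:5])
E
```

```text
24.9 F [ 1.   0.1 -0.5] pos mm [ 0.4  0.3 43.3] [ 0.5851 -0.0069  0.1681]
[([0.507, -0.293, -0.002], 0.59), ([0.62, 0.056, 0.118], 0.58), ([0.603, -0.01, 0.132], 0.45)]
```

The second ball is resting on the pins of the right bore. Shut and press.

Request:
{"api": "arm_command", "payload": {
  "xyz": [
    [-0.0008,0.0004,-0.0005],
    [-0.0008,0.0004,-0.0005],
    [-0.0008,0.0004,-0.0005],
    [-0.0008,0.0004,-0.0005],
    [-0.0008,0.0004,-0.0005],
    [0.004,-0.0007,-0.009],
    [0.0086,-0.0018,-0.018],
    [0.011,-0.0024,-0.0223],
    [0.011,-0.0024,-0.0223]
  ],
  "rot": [
    [0,0,0],
    [0,0,0],
    [0,0,0],
    [0,0,0],
    [0,0,0],
    [0,0,0],
    [0,0,0],
    [0,0,0],
    [0,0,0]
  ],
  "grip": 0
}}

```text
time: 25.75
ee_pos: [0.5954, -0.01, 0.1409]
eef_rot: [0.111, 0.962, -0.029, 0.249]
ft_force: [-0.4, 0.6, -1.3]
width: 0.0007
grip_force: 0.0
```

Request:
{"api": "arm_command", "payload": {
  "xyz": [
    [0.0009,-0.0002,-0.0017],
    [0.0019,-0.0004,-0.0035],
    [0.0028,-0.0007,-0.0052],
    [0.0038,-0.0009,-0.007],
    [0.0045,-0.0011,-0.0083],
    [0.0049,-0.0012,-0.0091],
    [0.0049,-0.0012,-0.0091]
  ],
  "rot": [
    [0,0,0],
    [0,0,0],
    [0,0,0],
    [0,0,0],
    [0,0,0],
    [0,0,0],
    [0,0,0]
  ]
}}

```text
time: 26.33
ee_pos: [0.6012, -0.0109, 0.1345]
eef_rot: [0.111, 0.961, -0.028, 0.25]
ft_force: [0.2, -0.2, 2.7]
width: 0.0008
grip_force: 0.8
```

```bash
python3 st.py R
```

```text
26.3333 F [ 1.5 -0.2  2.2] pos mm [-1.4  0.1  5.8] [ 0.6012 -0.0109  0.1345]
```

Request:
{"api": "arm_command", "payload": {
  "xyz": [
    [0.0007,-0.0002,-0.0013],
    [0.0014,-0.0003,-0.0026],
    [0.0021,-0.0005,-0.0039],
    [0.0021,-0.0005,-0.0039]
  ],
  "rot": [
    [0,0,0],
    [0,0,0],
    [0,0,0],
    [0,0,0]
  ]
}}

```text
time: 26.67
ee_pos: [0.6034, -0.0111, 0.1311]
eef_rot: [0.111, 0.961, -0.028, 0.251]
ft_force: [-9.0, 0.3, 15.7]
width: 0.0006
grip_force: 8.4
```

```bash
python3 st.py R
```

```text
26.6667 F [-0.1 -1.8 18. ] pos mm [-1.1  0.4  1.7] [ 0.6034 -0.0111  0.1311]
```

The stop is at the same depth as on the left, with 18 N. Retreating and checking.

Request:
{"api": "arm_command", "payload": {
  "xyz": [
    [-0.0071,0.0017,0.0131],
    [-0.0213,0.005,0.0393],
    [-0.04,0.009,0.07],
    [-0.065,0.015,0.1],
    [-0.095,0.03,0.12],
    [-0.125,0.06,0.13],
    [-0.145,0.09,0.13],
    [-0.16,0.12,0.13],
    [-0.17,0.15,0.13],
    [-0.18,0.18,0.13],
    [-0.18,0.21,0.13],
    [-0.18,0.24,0.13],
    [-0.18,0.27,0.13],
    [-0.18,0.3,0.13],
    [-0.18,0.33,0.13],
    [-0.18,0.36,0.13],
    [-0.18,0.39,0.13],
    [-0.18,0.39,0.13],
    [-0.18,0.39,0.13],
    [-0.18,0.39,0.13]
  ],
  "rot": [
    [0,0,0],
    [0,0,0],
    [0,0,0],
    [0,0.05,0],
    [0,0.11,0],
    [0,0.17,0],
    [0,0.23,0],
    [0,0.29,0],
    [0,0.35,0],
    [0,0.41,0],
    [0,0.46,0],
    [0,0.5,0],
    [0,0.5,0],
    [0,0.5,0],
    [0,0.5,0],
    [0,0.5,0],
    [0,0.5,0],
    [0,0.5,0],
    [0,0.5,0],
    [0,0.5,0]
  ]
}}

```text
time: 28.33
ee_pos: [0.4228, 0.3782, 0.2593]
eef_rot: [0.1, 0.993, -0.056, 0.004]
ft_force: [-0.0, -0.4, -0.2]
width: 0.0006
grip_force: 0.0
```

Run:
```python
from tgt import *
s=r.read_state();print(s["time"],s["ee_pos"],s["ft_force"])
im=r.camera("top"); a=cv2.imread("pics/top3.png")
for n in("ball_1","small_1","tray_top"):print([(np.round(W(d["at"],"top"),3).tolist(),round(d["conf"],2)) for d in r.spot_point(n,"top")][:5])
k=lambda i,x,y,w,h:cv2.resize(np.ascontiguousarray(i[y:y+h,x:x+w,::-1]),(400,400),interpolation=cv2.INTER_CUBIC)
cv2.imwrite("pics/c7.png",np.hstack([k(im,215,155,50,50),k(im,140,130,240,240)]))
```

```text
28.3333 [0.422775   0.3781851  0.25931565] [-0.00443492 -0.39767348 -0.21665161]
[([0.61, -0.011, 0.122], 0.53)]
[([0.515, 0.295, 0.017], 0.37), ([0.628, 0.015, -0.003], 0.36), ([0.438, 0.274, 0.012], 0.35)]
[([0.502, -0.286, 0.004], 0.56)]
```

View pics/c7.png

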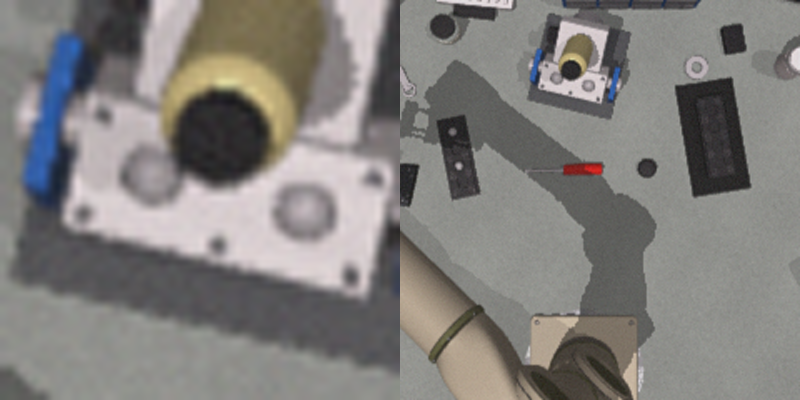

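Both balls sit home and look alike, at (151,175) and (303,212). The tray is on the mat, the small balls are still in the lower tray, and nothing else has moved. Handing in.

```bash
python3 -c "
from bench import r
print(r.close_job())"
```

```text
the job is handed in; nothing more can be done
None
```

I handed the job in at about 28 s: the upper tray stands upright on the mat and both large balls are pressed home (17–18 N at a firm stop), though one regrip pushed the fingertips onto the fixed lower tray at about 55 N (wrist limit 120 N).

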